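# Load the can shelf, then wedge its low end up and hold it

## Task

Stand the two loose cans on the low wooden shelf, so that they and the can already there make one neat row along the middle of the deck, side by side with less than a finger's breadth between neighbours. Then take the wooden wedge by its grip block and, keeping it flat on the bench, push it thin end first into the arch under the shelf's free end until that end just lifts off the bench (about 5 mm under its feet, not more than 8). Finish still gripping the wedge in place, with the shelf resting on it, and without touching the shelf; leave the glue bottle, screwdriver and sanding block alone.

Things in the scene. Friction and masses are not known exactly. Their poses are not given: they have to be found in the camera images.
- batten: Wooden batten, 130 x 36 x 28 mm (x, y, z), screwed to the bench; the shelf's left end is hinged to it. Origin: on the hinge line, at bench height, middle of the shelf's depth. Its x axis runs along the hinge (towards the shelf's back); -y points along the shelf to the free end. The batten lies at y = 4 to 40 mm; the shelf covers y = -210 to 0, x = -50 to 50.
- shelf (a joint): Hinge of the shelf in rad: 0 when its free end stands on the bench, growing as that end rises (0.024 is 5 mm under the feet). Nothing but its weight (0.6 kg plus the cans) holds it down.
- deck (a point): Centre of the deck's upper face, 60 mm above the bench when the shelf is down. Bare wooden shelf, deck 100 mm deep (x), 210 mm long (y), 15 mm thick; axes as the batten's. A lip 14 mm high and 10 mm thick runs along the +x edge; the other edges are open. The deck's middle (x = 0) is the row's line.
- foot (a point): Point on the outer face of the shelf's free (-y) end, mid-depth, level with the undersides of its two feet: height 0 when the shelf is down. Between the feet (18 mm wide, at the front and back corners) the 15 mm thick end panel has an arch 64 mm wide, 8 mm high, centred on this point, with open space under the deck behind it. Axes as the batten's.
- wedge: Wooden wedge loose on the bench, about 0.12 kg, 30 mm wide (x), underside flat. Origin: under the middle of its grip block, 30 (x) x 44 (y) x 36 mm high. From the block the ramp runs 140 mm in +y, 23 mm thick at the block, falling evenly (1 in 7) to 3 mm at the tip.
- wedge_tip (a point): Middle of the wedge's thin tip, on its underside, 162 mm in +y from the wedge's origin. The ramp first meets the arch's outer edge (8 mm high) when the tip is about 35 mm past the shelf's outer face; each 7 mm more lifts the end 1 mm. Pushing takes about 5 to 15 N.
- can_a: Loose straight can, 52 mm diameter, 70 mm high, 0.08 to 0.17 kg, bare metal with a paper label, standing on the bench. Origin: centre of its underside, z along its axis.
- can_b: The other loose can, the same size, standing on the bench. Origin: centre of its underside.
- can_set: The same kind of can, already standing loose on the deck's middle line near the hinged end, its centre about 45 mm from the hinge line. Origin: centre of its underside.
- glue: Bystander: white glue bottle, 56 mm diameter, 160 mm high, standing beyond the work. Origin: centre of its underside.
- screwdriver: Bystander: screwdriver lying on the bench between the robot and the shelf.
- sander: Bystander: sanding block, 70 x 110 x 42 mm, on the bench beyond the work.

How it is judged (in metres and radians):
On the way, in this order (a step that is already met when the one before it is completed fails the run):
1. the three cans stand on the deck in one row, released, with the shelf still down (x of can_set in the frame of deck between -0.012 and 0.012 m and y of can_set in the frame of deck between -0.105 and 0.105 m and z of can_set in the frame of deck between -0.004 and 0.004 m and angle between each of can_set, can_a, can_b's own z axis and vertical below 0.12 rad and x of can_a in the frame of deck between -0.012 and 0.012 m and y of can_a in the frame of deck between -0.105 and 0.105 m and z of can_a in the frame of deck between -0.004 and 0.004 m and x of can_b in the frame of deck between -0.012 and 0.012 m and y of can_b in the frame of deck between -0.105 and 0.105 m and z of can_b in the frame of deck between -0.004 and 0.004 m and ((horizontal distance between can_set and can_a below 0.072 m and horizontal distance between can_a and can_b below 0.072 m) or horizontal distance between each of can_set, can_a and can_b below 0.072 m or (horizontal distance between can_a and can_set below 0.072 m and horizontal distance between can_set and can_b below 0.072 m)) and contact force between the fingers and can_set below 0.3 N and contact force between the fingers and can_a below 0.3 N and contact force between the fingers and can_b below 0.3 N and linear speed of each of can_set, can_a, can_b below 0.02 m/s and height (world z) of foot below 0.001 m), for 0.2 s.
2. the wedge, gripped, lifts the free end off the bench (height (world z) of foot above 0.002 m and contact force between wedge and batten above 1 N and contact force between the fingers and wedge above 2 N), for 0.2 s.
At the end, for the whole second after the job is handed in: Three cans upright in one row on the deck: within 12 mm of its middle line, neighbours under 72 mm between centres. Free end's feet 2 to 8 mm up, carried by the wedge (over 1 N), which lies flat on the bench, still, gripped (over 2 N). Robot touches neither shelf nor cans (all of step 2 and x of can_set in the frame of deck between -0.012 and 0.012 m and y of can_set in the frame of deck between -0.105 and 0.105 m and z of can_set in the frame of deck between -0.004 and 0.004 m and angle between each of can_set, can_a, can_b's own z axis and vertical below 0.12 rad and x of can_a in the frame of deck between -0.012 and 0.012 m and y of can_a in the frame of deck between -0.105 and 0.105 m and z of can_a in the frame of deck between -0.004 and 0.004 m and x of can_b in the frame of deck between -0.012 and 0.012 m and y of can_b in the frame of deck between -0.105 and 0.105 m and z of can_b in the frame of deck between -0.004 and 0.004 m and ((horizontal distance between can_set and can_a below 0.072 m and horizontal distance between can_a and can_b below 0.072 m) or horizontal distance between each of can_set, can_a and can_b below 0.072 m or (horizontal distance between can_a and can_set below 0.072 m and horizontal distance between can_set and can_b below 0.072 m)) and contact force between the fingers and can_set below 0.3 N and contact force between the fingers and can_a below 0.3 N and contact force between the fingers and can_b below 0.3 N and linear speed of each of can_set, can_a, can_b, wedge below 0.02 m/s and height (world z) of foot below 0.008 m and contact force between each of the fingers, the arm and batten below 0.3 N and height (world z) of wedge below 0.005 m and angle between wedge's own z axis and vertical below 0.05 rad); the arm keeps its last pose, push and grip.
It fails at once if a bystander is moved more than 20 mm (distance of any of glue, screwdriver, sander from where it was at the start of the episode above 0.02 m).
It fails at once if a can is tipped over (angle between any of can_set, can_a, can_b's own z axis and vertical above 0.6 rad).
It fails at once if the shelf's free end is raised more than 12 mm (height (world z) of foot above 0.012 m).
It also fails if it takes over 64 s, if anything falls off the work surface, if the arm or the gripper's body presses on something with over 40 N, if the wrist force passes 120 N, or if a joint passes its speed limit or range.

## Robot

A 7-joint arm with a two-finger parallel gripper is mounted at the origin on the work surface. World frame = base frame: x ahead of the robot, y to its left, z up, the work surface at z = 0. Lengths are in m, angles in degrees, forces in N, time in s.
With the tool pointing down it reaches from about 0.4 to 0.875 m from the base axis. Payload 19.3 kg.
Tool frame: the origin (TCP) lies midway between the tips of the shut fingers; the grasp point (between the pads) lies behind it (grip_point_offset is the z of the grasp point in the tool frame, in m); z points along the fingers, y is the direction in which the jaws open and shut (so a half turn about z gives the same grasp; the last joint's range is limited). The gripper opens to 85 mm and grips with 20 to 120 N. Pads are 22 mm wide; open, the fingers measure 114 mm over their backs; the gripper's body (76 mm by 85 mm) begins 54 mm behind the grasp point. The pads swing forward as they close: fully open they stand 13 mm farther back than shut.
Start: joints at [-78.277, 29.874, -2.08, 91.645, 1.215, 58.505, -6.463], TCP at [0.17, 0.602, 0.231] pointing down, gripper open.
Joint ranges: [-166.77, 166.77], [-17.47, 122.26], [-85.68, 81.53], [9.62, 139.38], [-72.42, 252.41], [9.2, 110.78], [-144.41, 144.41]. Speed limits (degrees/s): [108.29, 108.29, 136.94, 136.94, 172.46, 172.46, 172.46].

## Interface

Orientations are given as a 3x3 rotation matrix whose columns are the frame's x, y, z axes.
In Python, from plant import * gives the robot as it stands. Calls block until the motion is done:
- move_ptp(position, orientation): joint-space move of the TCP to a pose.
- line_to(position, attitude=None, feed=0.15, contact_N=None): straight line of the TCP; attitude=None keeps the orientation; feed is the mean speed in m/s. With contact_N (N) it stops when the force on the tool has changed by that much, and returns True; else False.
- movej(angles): joint-space move.
- gripper_to(opening): finger opening in m; the grip force is fixed at half the most; returns when the fingers have stopped.
- dwell(seconds).
- solve_ik(position, orientation): joint angles nearest the present ones, or None.
- camera(name): name is "scene" or "top" or "wrist"; returns (picture, depth): 384x512x3 uint8, red, green, blue; 384x512 float32, m along the optical axis (not along the pixel's ray), 0 where there is no reading.
- calibration(name): a dict with "intrinsics" (3x3 intrinsics, pixels), "world_from_camera" (4x4, takes a point from camera to world coordinates). Camera axes: x right, y up, looking along -z (the intrinsics and any distortion apply to the point x, -y, -z); pixel columns grow to the right and rows downward; lengths in m; the calibration is good to about 2 mm. A picture is of the moment at which its call begins: read the wrist's pose just before it. calibration takes no time and is no camera call; for the wrist camera it gives the pose at the moment of the call.
A pose or a line that the arm cannot do raises Unreachable and nothing moves.
- job_done(): hands the job in, once; it reports no verdict.
Readings, each from a call of its own:
- read_t(): time.
- read_joint_positions(): joint angles.
- read_qd(): joint speeds.
- read_joint_efforts(): joint torques, N m.
- read_tcp_pos(): TCP position.
- read_orientation(): TCP orientation.
- read_contact_force(): force on the tool from outside, world axes, zero at the start.
- read_wrist_torque(): the same for the moment, N m.
- read_gripper_width(): finger opening in m.
Only numpy, scipy, OpenCV 4.12 (cv2) and the standard library are available. Lean on these libraries where they do the work, as an engineer would, in place of code of your own. Each camera call takes 0.05 s, during which the arm holds its last target.

## Working session

There is one attempt and no reset: what is moved stays moved. The work goes in short steps, each a Python script; the robot and the scene stay as the last script left them, time stands still between calls to the robot, and variables do not carry over. Pictures are saved under pics/ and viewed, and the job is handed in when it is done.

```bash
ls; mkdir -p pics
python3 - <<'E'
from plant import *
import cv2,numpy as np
for n in ("scene","top"):
    p,d=camera(n); np.savez(f"{n}0.npz",p=p,d=d)
    cv2.imwrite(f"pics/{n}0.png",cv2.resize(p[:,:,::-1],(800,600),interpolation=cv2.INTER_CUBIC))
    c=calibration(n); print(n,c, (d>0).mean())
print(read_t(),read_gripper_width(),read_orientation()); 
import plant; print([x for x in dir(plant) if not x.startswith('_')])
try: print(grip_point_offset)
except Exception as e: print(e)
E
```

```text
pics
scene {'intrinsics': array([[398.83128237,   0.        , 255.42360165],
       [  0.        , 398.83128237, 192.34472587],
       [  0.        ,   0.        ,   1.        ]]), 'world_from_camera': array([[-0.61119936, -0.5691602 ,  0.54999274,  1.0891782 ],
       [ 0.79127456, -0.42370469,  0.44086156,  0.45946338],
       [-0.01788635,  0.70464956,  0.70933002,  0.75181435],
       [ 0.        ,  0.        ,  0.        ,  1.        ]])} 0.9958597819010416
top {'intrinsics': array([[438.03294234,   0.        , 245.41648897],
       [  0.        , 438.03294234, 188.52379764],
       [  0.        ,   0.        ,   1.        ]]), 'world_from_camera': array([[-0.01532471,  0.99616424, -0.08615079,  0.46741216],
       [-0.99976623, -0.01395159,  0.01651811,  0.05029995],
       [ 0.01525281,  0.08638378,  0.99614517,  1.28628542],
       [ 0.        ,  0.        ,  0.        ,  1.        ]])} 0.9961191813151041
0.1 0.08518222228899239 [[-9.62463427e-01  2.71411347e-01 -1.76806413e-04]
 [ 2.71411388e-01  9.62462931e-01 -9.82212653e-04]
 [-9.64140406e-05 -9.93331030e-04 -9.99999502e-01]]
['Unreachable', 'calibration', 'camera', 'dwell', 'grip_point_offset', 'gripper_to', 'job_done', 'line_to', 'move_ptp', 'movej', 'read_contact_force', 'read_gripper_width', 'read_joint_efforts', 'read_joint_positions', 'read_orientation', 'read_qd', 'read_t', 'read_tcp_pos', 'read_wrist_torque', 'solve_ik']
-0.0187
```

View pics/scene0.png

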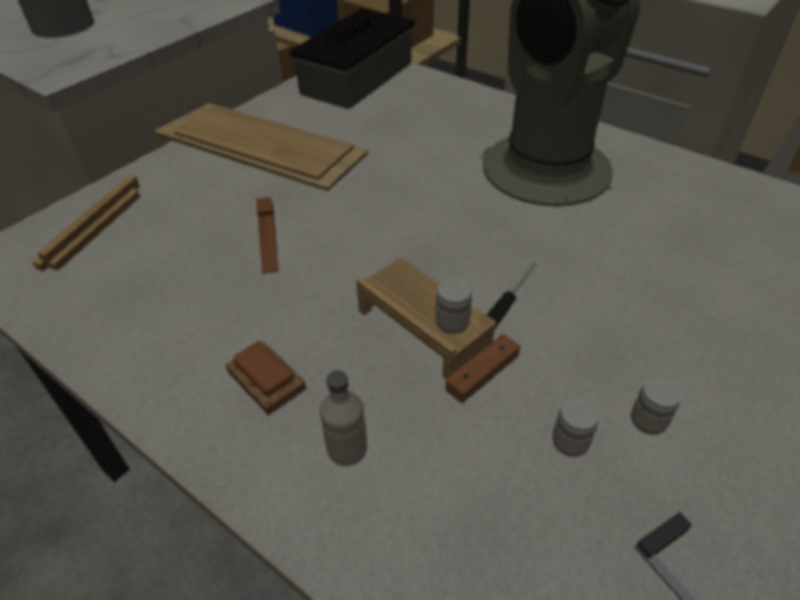

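View pics/top0.png

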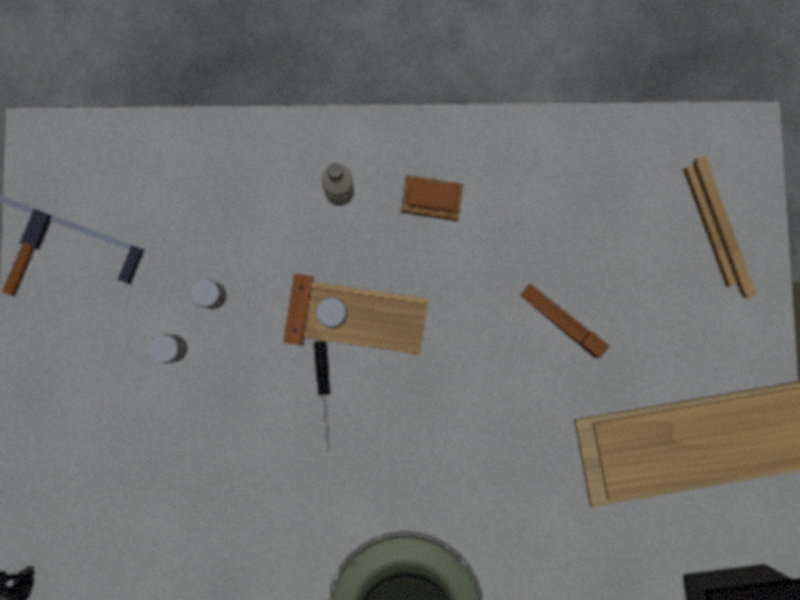

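```bash
cat > h.py <<'E'
from plant import *
import cv2,numpy as np
def cloud(n,d,c=None):
    c=c or calibration(n); K=c["intrinsics"];T=c["world_from_camera"]
    v,u=np.mgrid[0:384,0:512].astype(float)
    P=np.stack([(u-K[0,2])/K[0,0]*d,-(v-K[1,2])/K[1,1]*d,-d],-1)
    W=P@T[:3,:3].T+T[:3,3]; W[d<=0]=np.nan; return W
def ray(n,u,v,c=None):
    c=c or calibration(n); K=c["intrinsics"];T=c["world_from_camera"]
    r=T[:3,:3]@np.array([(u-K[0,2])/K[0,0],-(v-K[1,2])/K[1,1],-1.]); return T[:3,3],r/np.linalg.norm(r)
def at_z(n,u,v,z,c=None):
    o,r=ray(n,u,v,c); return o+r*(z-o[2])/r[2]
def tri(rays):
    A=np.zeros((3,3));b=np.zeros(3)
    for o,r in rays:
        M=np.eye(3)-np.outer(r,r);A+=M;b+=M@o
    x=np.linalg.solve(A,b); return x,[np.linalg.norm((np.eye(3)-np.outer(r,r))@(x-o)) for o,r in rays]
E
python3 - <<'E'
from h import *
Z=np.load("top0.npz");p,d=Z['p'],Z['d']
W=cloud("top",d)
print("table z",[np.nanmedian(W[a:b,c:e,2]) for a,b,c,e in [(120,160,20,90),(230,260,300,350),(90,120,320,400)]])
S=np.load("scene0.npz");Ws=cloud("scene",S['d'])
print("scene table z",np.nanmedian(Ws[250:270,290:330,2]),np.nanmedian(Ws[160:180,200:215,2]))
# cans tops
for nm,u0,v0 in (("A?",206,293),("B?",166,348),("set",331,312)):
    u,v=int(u0*.64),int(v0*.64)
    w=W[v-14:v+14,u-14:u+14].reshape(-1,3); zt=np.nanmedian(w[np.nan_to_num(w[:,2])>0.05][:,2]); print(nm,zt,W[v,u])
crop=lambda im,a,b,c,e,s,f:cv2.imwrite(f,cv2.resize(im[a:b,c:e,::-1].clip(0,255),None,fx=s,fy=s,interpolation=cv2.INTER_CUBIC))
b=lambda im:np.clip(im.astype(float)*1.8,0,255).astype('uint8')
crop(b(p),165,245,80,180,8,"pics/c1.png")
crop(b(p),165,240,175,275,8,"pics/c2.png")
crop(b(p),170,240,320,400,8,"pics/c3.png")
E
```

```text
table z [np.float64(0.0008983797949924099), np.float64(0.00039691429002042256), np.float64(0.00030403728231942484)]
scene table z 0.00018289606060883923 2.0577370877350454e-05
A? 0.06944095342354517 [0.58151037 0.34837874 0.06774434]
B? 0.06974981734008168 [0.4854165  0.41619016 0.06855202]
set 0.06327058150750653 [0.54075271 0.12229864 0.13254532]
```

View pics/c1.png

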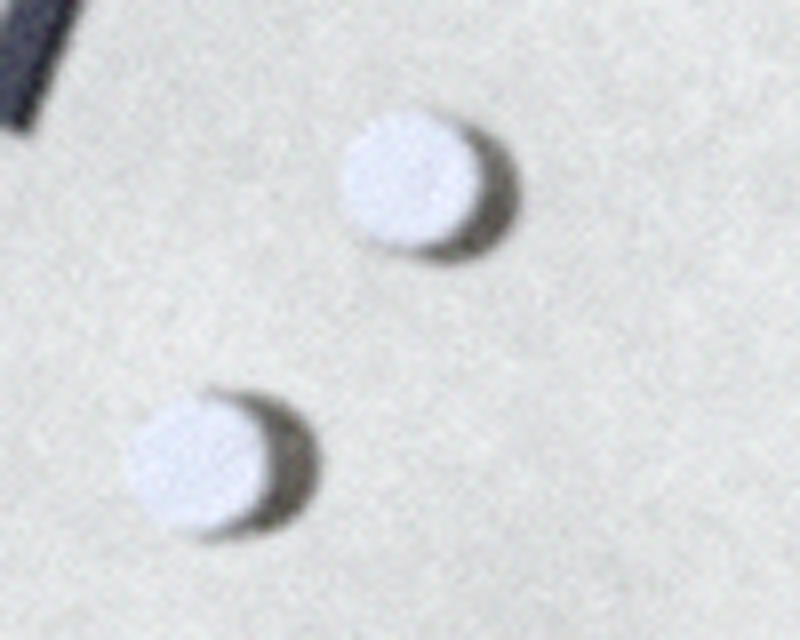

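View pics/c2.png

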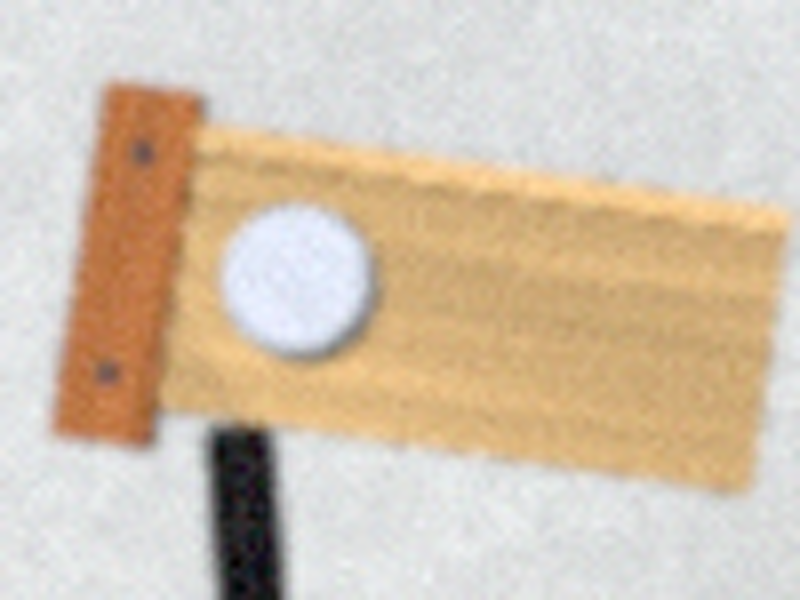

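View pics/c3.png

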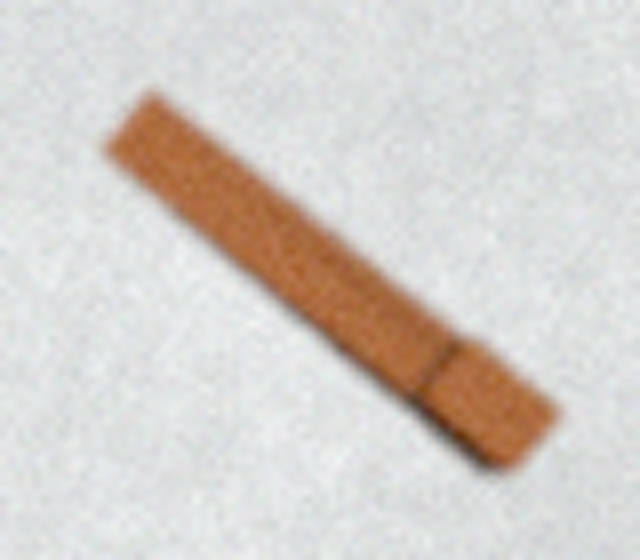

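Run:
```python
from h import *
p=np.load("scene0.npz")['p']
crop=lambda im,a,b,c,e,s,f:cv2.imwrite(f,cv2.resize(im[a:b,c:e,::-1],None,fx=s,fy=s,interpolation=cv2.INTER_CUBIC))
b=lambda im:np.clip(im.astype(float)*1.8,0,255).astype('uint8')
crop(b(p),230,300,345,445,8,"pics/s1.png")
crop(b(p),160,260,220,340,6,"pics/s2.png")
crop(b(p),120,180,140,200,10,"pics/s3.png")
```

```text
(no output)
```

View pics/s1.png

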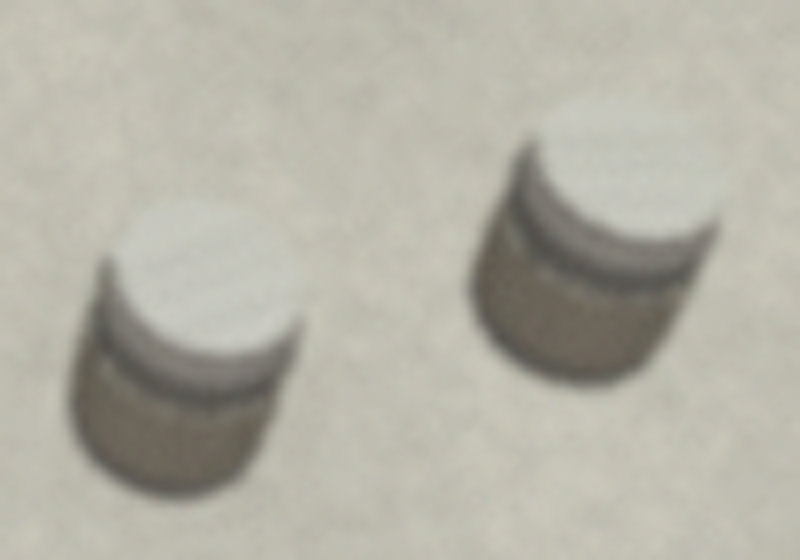

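View pics/s2.png

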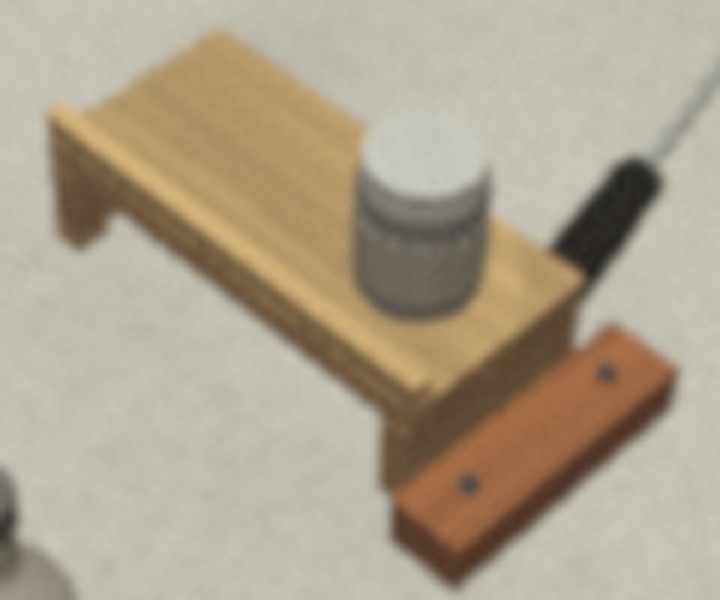

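View pics/s3.png

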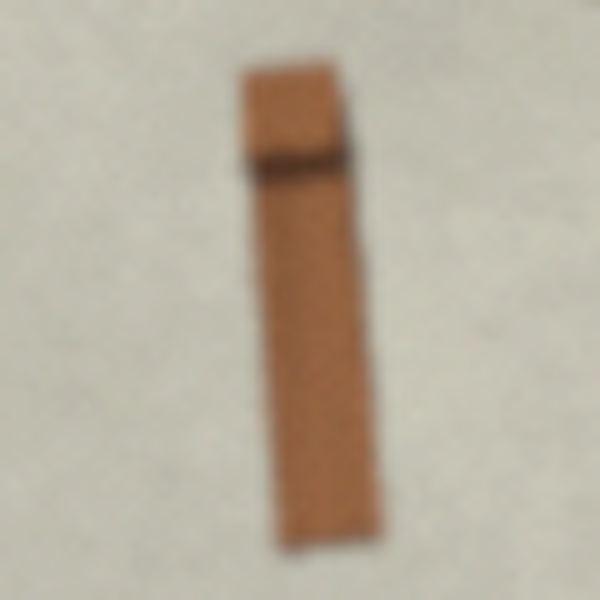

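Run:
```python
from h import *
f=lambda x,y,s,a,c:((x+.5)/s-.5+c,(y+.5)/s-.5+a)
T1=lambda x,y:f(x,y,8,165,80);T2=lambda x,y:f(x,y,8,165,175);T3=lambda x,y:f(x,y,8,170,320)
S1=lambda x,y:f(x,y,8,230,345);S2=lambda x,y:f(x,y,6,160,220);S3=lambda x,y:f(x,y,10,120,140)
for nm,t,s,z in [("c1",T1(410,180),S1(207,277),.07),("c2",T1(198,465),S1(628,170),.07),("set",T2(297,280),S2(425,155),.13),
 ("freefront",T2(748,490),S2(222,32),.06),("freelip",T2(790,207),S2(55,108),.074),("hingefront",T2(165,408),S2(583,275),.06),
 ("screw+x",T2(143,152),S2(469,483),.028),("screw-x",T2(107,372),S2(607,373),.028),
 ("wblk r",T3(560,412),S3(243,67),.036),("wblk l",T3(503,470),S3(338,62),.036),("wtip a",T3(153,92),S3(282,548),.003),("wtip b",T3(107,148),S3(382,540),.003)]:
    x,e=tri([ray("top",*t),ray("scene",*s)])
    print(nm,np.round(x,4),np.round(e,4),"z-plane top",np.round(at_z("top",*t,z)[:2],4),"scene",np.round(at_z("scene",*s,z)[:2],4))
```

```text
c1 [0.5815 0.3488 0.0672] [0.0003 0.0003] z-plane top [0.5811 0.3483] scene [0.5838 0.349 ]
c2 [0.4838 0.4212 0.0658] [0.0004 0.0004] z-plane top [0.4836 0.4204] scene [0.4877 0.4211]
set [0.5398 0.1206 0.1264] [0.0003 0.0003] z-plane top [0.5394 0.1207] scene [0.5432 0.1223]
freefront [ 0.4682 -0.0319  0.0573] [0.0001 0.0001] z-plane top [ 0.4681 -0.0317] scene [ 0.4706 -0.0301]
freelip [ 0.5649 -0.0461  0.0765] [0.0012 0.0012] z-plane top [ 0.5658 -0.0473] scene [ 0.5623 -0.0468]
hingefront [0.4997 0.1715 0.0587] [0.0001 0.0001] z-plane top [0.4997 0.1713] scene [0.5007 0.1722]
screw+x [0.5927 0.1816 0.0294] [0.0002 0.0002] z-plane top [0.5927 0.1819] scene [0.5918 0.1809]
screw-x [0.5138 0.1948 0.029 ] [0.0002 0.0002] z-plane top [0.5137 0.1951] scene [0.5132 0.1942]
wblk r [ 0.4767 -0.3816  0.037 ] [0.0006 0.0006] z-plane top [ 0.4763 -0.3815] scene [ 0.4761 -0.3832]
wblk l [ 0.4566 -0.3608  0.0359] [0.0009 0.0009] z-plane top [ 0.456  -0.3601] scene [ 0.457  -0.3616]
wtip a [ 5.969e-01 -2.475e-01  5.000e-04] [0. 0.] z-plane top [ 0.5967 -0.2469] scene [ 0.5986 -0.2452]
wtip b [ 0.5763 -0.23   -0.002 ] [0.0004 0.0004] z-plane top [ 0.5761 -0.2292] scene [ 0.5796 -0.2251]
```

```bash
cat >> h.py <<'E'
YB=np.radians(-9.2)           # batten yaw
xb=np.array([np.cos(YB),np.sin(YB),0]); yb=np.array([-np.sin(YB),np.cos(YB),0])
FOOT=np.array([.5166,-.0402,0]); HINGE=FOOT+.21*yb
c1=np.array([.5815,.3485,0]); c2=np.array([.484,.4207,0])
def down(jaw):
    y=np.array(jaw,float);z=np.array([0,0,-1.]);return np.stack([np.cross(y,z),y,z],1)
E
python3 - <<'E'
from h import *
print(HINGE, "set", HINGE-.045*yb)
wd=np.array([.671,.741,0]); wx=np.array([.741,-.671,0])
for s in (1,-1):
  R=down(s*xb)
  for nm,P,RR in [("c1",c1+[0,0,.2],R),("c1l",c1+[0,0,.03],R),("c2l",c2+[0,0,.03],R),("pl1",HINGE-.103*yb+[0,0,.09],R),("pl2",HINGE-.161*yb+[0,0,.2],R),("w",np.array([.48,-.357,.006]),down(s*wx)),("wend",FOOT-.092*yb+[0,0,.006],R),("wst",FOOT-.2*yb+[0,0,.006],R)]:
    print(s,nm,np.round(solve_ik(P,RR),1) if solve_ik(P,RR) is not None else None)
E
```

```text
[0.55017505 0.16709862 0.        ] set [0.5429804  0.12267748 0.        ]
1 c1 [-48.3  38.2  20.3  85.4 -14.5  59.  -33.7]
1 c1l [-44.   49.4  13.1  90.5 -14.9  41.8 -33.4]
1 c2l [-54.3  46.8  12.4  96.7 -14.7  38.1 -43.3]
1 pl1 [-31.4  36.5  25.3 112.3 -25.2  36.6   1. ]
1 pl2 [-30.9  26.2  31.9 109.9 -18.   48.9   1.1]
1 w [ 18.1  47.5  19.  104.1 -26.3  32.8  11.6]
1 wend [  1.1  41.8   9.6 115.9 -16.1  23.6  13.8]
1 wst [ 14.5  42.6   7.4 112.7 -11.7  25.5  21.3]
-1 c1 [-23.9  37.6 -19.6  83.9  13.5  60.9 124.5]
-1 c1l [-23.   49.6 -21.   89.2  22.5  45.4 117.6]
-1 c2l [-32.6  47.1 -21.   95.4  23.1  41.8 105.9]
-1 pl1 [ -1.7  34.1 -15.8 110.8  14.6  37.1 144.1]
-1 pl2 [ 41.5  41.2 -72.9 106.4  43.3  66.6 123.9]
-1 w [  -3.3   64.3   57.5  105.2  -69.    54.5 -134.7]
-1 wend [ -22.6   53.1   45.3  117.   -63.8   39.3 -123. ]
-1 wst [ -10.4   54.1   45.3  113.9  -62.    40.7 -114. ]
```

Run:
```python
from h import *
R=down(xb)
move_ptp(c1+[0,0,.2],R)
c=calibration("wrist");p,d=camera("wrist");np.savez("w1.npz",p=p,d=d,T=c["world_from_camera"],K=c["intrinsics"])
print(c["world_from_camera"],c["intrinsics"][0],read_t(),read_tcp_pos())
cv2.imwrite("pics/w1.png",cv2.resize(p[:,:,::-1],(800,600),interpolation=cv2.INTER_CUBIC))
```

```text
[[ 9.87720864e-01  1.48272920e-01  4.92202874e-02  5.93003939e-01]
 [-1.56227394e-01  9.38832478e-01  3.06898321e-01  4.29450798e-01]
 [-7.04894110e-04 -3.10819432e-01  9.50468718e-01  3.42602313e-01]
 [ 0.00000000e+00  0.00000000e+00  0.00000000e+00  1.00000000e+00]] [333.07909478   0.         253.47382981] 1.9167 [0.58059413 0.34996864 0.20004522]
```

View pics/w1.png

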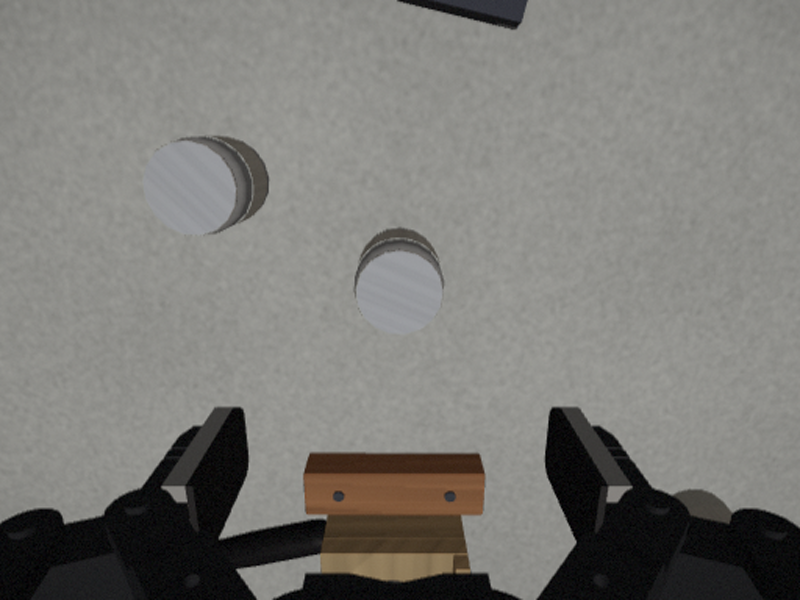

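Run:
```python
from h import *
print(read_tcp_pos())
Z=np.load("w1.npz");c=dict(intrinsics=Z['K'],world_from_camera=Z['T'])
for nm,u,v,z in (("c1",399,291,.07),("c2",191,188,.07),("s-x",449,496,.028),("s+x",338,496,.028)):
    print(nm,at_z("wrist",(u+.5)*.64-.5,(v+.5)*.64-.5,z,c).round(4))
```

```text
[0.58059413 0.34996864 0.20004522]
c1 [0.582  0.3516 0.07  ]
c2 [0.4852 0.4224 0.07  ]
s-x [0.5921 0.1822 0.028 ]
s+x [0.5131 0.1946 0.028 ]
```

Run:
```python
from h import *
c1=np.array([.5816,.350,0])
line_to(c1+[0,0,.033],feed=.15)
print(read_tcp_pos(),read_contact_force())
gripper_to(.045)
print(read_gripper_width(),read_t(),read_tcp_pos())
line_to(c1+[0,0,.2],feed=.2)
print(read_tcp_pos(),read_gripper_width(),read_contact_force())
T=HINGE-.103*yb
move_ptp(T+[0,0,.16],down(xb))
print(read_tcp_pos(),T,read_t())
c=calibration("wrist");p,d=camera("wrist");np.savez("w2.npz",p=p,d=d,T=c["world_from_camera"],K=c["intrinsics"])
cv2.imwrite("pics/w2.png",cv2.resize(p[:,:,::-1],(800,600),interpolation=cv2.INTER_CUBIC))
p,d=camera("top");np.savez("t2.npz",p=p,d=d)
cv2.imwrite("pics/t2.png",cv2.resize(p[165:240,175:275,::-1],None,fx=8,fy=8,interpolation=cv2.INTER_CUBIC))
```

```text
[0.58210467 0.35026931 0.03396107] [0.20598421 0.12642907 0.62013077]
0.0502213625270644 3.625 [0.58188377 0.35022883 0.0340294 ]
[0.58100951 0.34980561 0.19873478] 0.05019427334160394 [ 0.08443106  0.41589535 -1.39124684]
[0.53520307 0.06353981 0.16109299] [0.53370729 0.06542358 0.        ] 5.7333
```

View pics/w2.png

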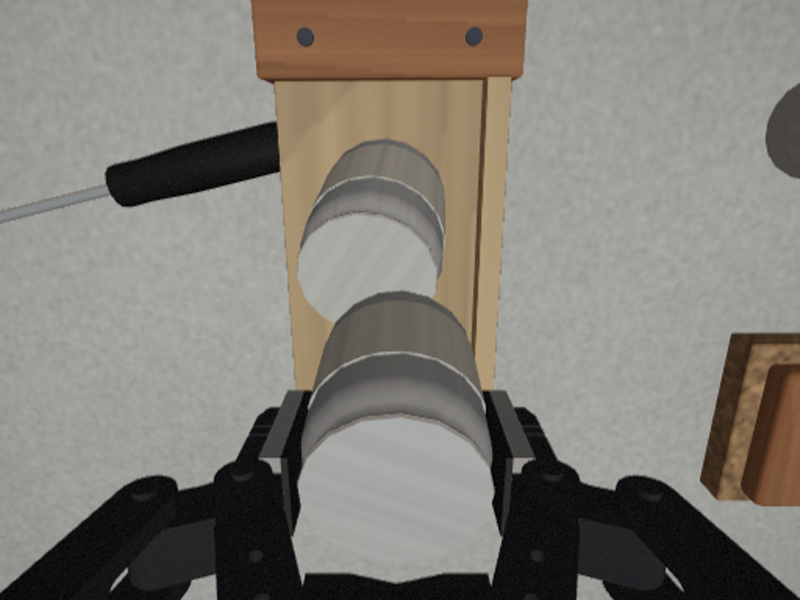

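Run:
```python
from h import *
Z=np.load("w2.npz");c=dict(intrinsics=Z['K'],world_from_camera=Z['T'])
B=lambda w:np.array([(w-HINGE)@xb,(w-HINGE)@yb])
for nm,u,v,z in (("settop",369,269,.13),("setbase",374,0,.06),("hf",275,82,.06),("f2",296,386,.06),("lip",511,78,.074),("lip2",495,386,.074),("s-x",305,37,.028),("s+x",474,37,.028)):
    w=at_z("wrist",(u+.5)*.64-.5,(v+.5)*.64-.5,z,c);print(nm,w.round(4),B(w).round(4))
```

```text
settop [0.5321 0.1027 0.13  ] [-0.0076 -0.0665]
setbase [0.5481 0.1981 0.06  ] [-0.007   0.0303]
hf [0.5006 0.1743 0.06  ] [-0.0501 -0.0008]
f2 [0.4776 0.0314 0.06  ] [-0.0499 -0.1455]
lip [0.5981 0.1586 0.074 ] [ 0.0486 -0.0007]
lip2 [0.5774 0.022  0.074 ] [ 0.0501 -0.1389]
s-x [0.5131 0.1954 0.028 ] [-0.0411  0.022 ]
s+x [0.5925 0.1824 0.028 ] [0.0393 0.0219]
```

View pics/t2.png

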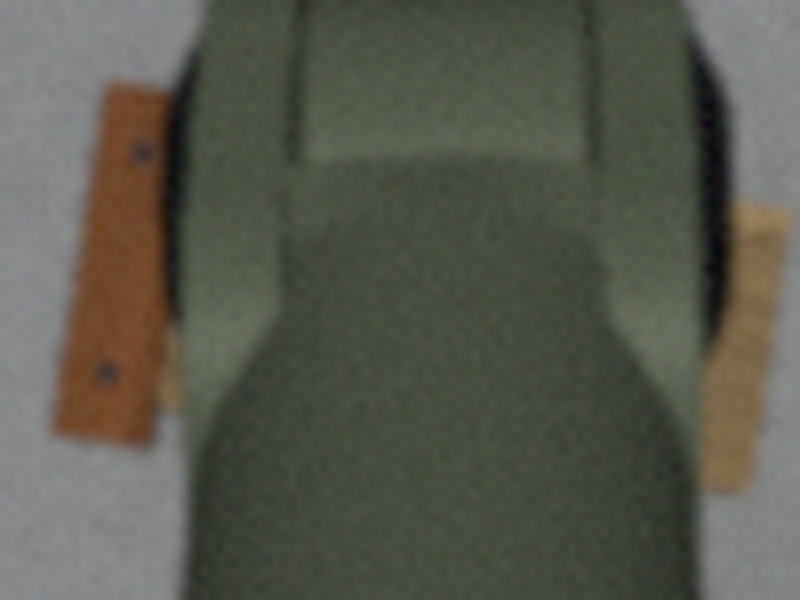

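Run:
```python
from h import *
Z=np.load("w2.npz");c=dict(intrinsics=Z['K'],world_from_camera=Z['T']);W=cloud("w",Z['d'],c)
g=lambda x,y:(int(x*.64),int(y*.64))
for nm,x,y in (("settop back",362,220),("settop left",310,265),("settop right",420,262),("mid",365,285),("low",335,312),("side",385,160),("sidelow",390,147),("deck by",300,160),("heldtop",396,500),("heldtop back",396,425),("heldside",385,300),("heldside2",390,340)):
    u,v=g(x,y);w=W[v,u];print(nm,w.round(4),(w-HINGE)@xb,(w-HINGE)@yb)
u0,v0=g(320,235);u1,v1=g(410,285)
w=W[v0:v1,u0:u1].reshape(-1,3);A=np.c_[w[:,:2],np.ones(len(w))];print(np.linalg.lstsq(A,w[:,2],rcond=None)[0])
w=at_z("",*g(385,140),.06,c);print((w-HINGE)@xb,(w-HINGE)@yb)
```

```text
settop back [0.5334 0.1212 0.1401] -0.009216189894536273 -0.04799990452142158
settop left [0.5129 0.1081 0.1327] -0.027347231502639374 -0.06420598632809366
settop right [0.5493 0.1041 0.1364] 0.009217446836830987 -0.06237032332174498
mid [0.5296 0.0978 0.1312] -0.009206520541584154 -0.07171330034317536
low [0.517  0.0887 0.1271] -0.02026227476635361 -0.08266695694120356
side [0.5428 0.1364 0.102 ] -0.0024063782738330325 -0.03152370958645889
sidelow [0.5451 0.1403 0.0885] -0.0007531695056145979 -0.02726621474070353
deck by [0.5043 0.1411 0.0596] -0.04117746276839821 -0.03299218450001199
heldtop [0.534  0.0594 0.1964] 0.0012751644166598705 -0.10887887367052727
heldtop back [0.5377 0.0821 0.1997] 0.0013078684395216936 -0.08594461918423627
heldside [0.5363 0.0946 0.1427] -0.002056118736247705 -0.07382590284851986
heldside2 [0.5375 0.0909 0.1686] -0.0003319697476991355 -0.0772208335828657
 ** On entry to DLASCL parameter number  4 had an illegal value
 ** On entry to DLASCL parameter number  4 had an illegal valueTraceback (most recent call last):
  File "<stdin>", line 7, in <module>
    x, resids, rank, s = _umath_linalg.lstsq(a, b, rcond,
                         ~~~~~~~~~~~~~~~~~~~^^^^^^^^^^^^^
                                             signature=signature)
                                             ^^^^^^^^^^^^^^^^^^^^
    raise LinAlgError("SVD did not converge in Linear Least Squares")
numpy.linalg.LinAlgError: SVD did not converge in Linear Least Squares
```

The carried can swept over can_set during the joint move, so can_set is now tilted about 0.3 rad and wedged under the held can. I'll lift slowly so it rocks back upright.

Run:
```python
from h import *
P=np.array(read_tcp_pos());print(P,read_contact_force())
line_to(P+[0,0,.03],feed=.015)
line_to(P+[0,0,.08],feed=.1)
print(read_contact_force(),read_gripper_width(),read_t(),read_tcp_pos())
c=calibration("wrist");p,d=camera("wrist");np.savez("w3.npz",p=p,d=d,T=c["world_from_camera"],K=c["intrinsics"])
cv2.imwrite("pics/w3.png",cv2.resize(p[:,:,::-1],(800,600),interpolation=cv2.INTER_CUBIC))
```

```text
[0.53535357 0.06382153 0.16111237] [ 3.81188994 -3.16686805 16.79936423]
[ 0.16176543 -0.25946379 -1.44320811] 0.04981911854255473 8.7167 [0.53509558 0.06389164 0.24069629]
```

View pics/w3.png

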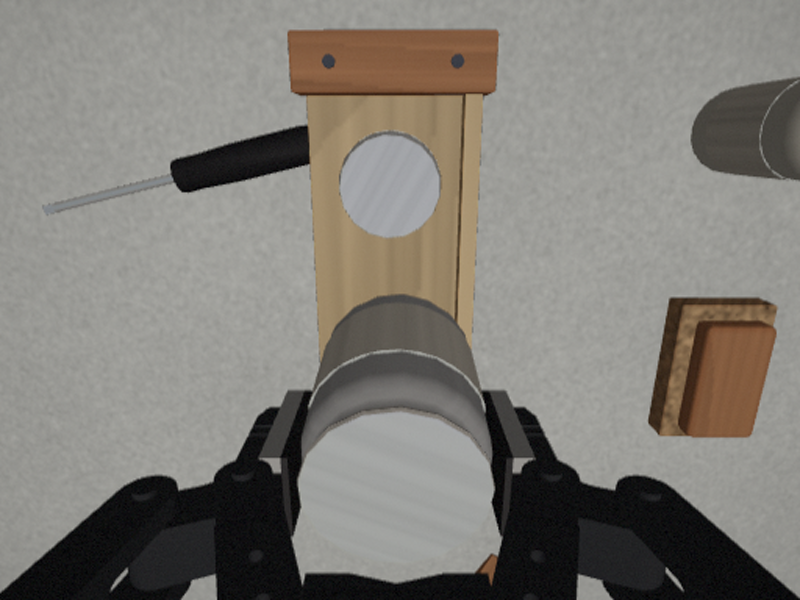

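Run:
```python
from h import *
Z=np.load("w3.npz");c=dict(intrinsics=Z['K'],world_from_camera=Z['T']);W=cloud("w",Z['d'],c)
B=lambda w:np.array([(w-HINGE)@xb,(w-HINGE)@yb])
for nm,u,v,z in (("set",390,184,.13),("s-x",328,61,.028),("s+x",457,61,.028),("hf",307,95,.06)):
    w=at_z("w",(u+.5)*.64-.5,(v+.5)*.64-.5,z,c);print(nm,w.round(4),B(w).round(4))
def plane(x0,x1,y0,y1):
    w=W[int(y0*.64):int(y1*.64),int(x0*.64):int(x1*.64)].reshape(-1,3);w=w[np.isfinite(w).all(1)]
    b=np.c_[(w-HINGE)@xb,(w-HINGE)@yb];m=b.mean(0);A=np.c_[b-m,np.ones(len(b))]
    r=np.linalg.lstsq(A,w[:,2],rcond=None)[0];print("centre",m.round(4),"slopes,z",r.round(4),"std",(w[:,2]-A@r).std())
plane(355,425,150,220)
plane(330,465,430,550)
P=np.array(read_tcp_pos());print("tcp B",B(P),P[2])
```

```text
set [0.5414 0.1237 0.13  ] [-0.0017 -0.0443]
s-x [0.513  0.1954 0.028 ] [-0.0412  0.022 ]
s+x [0.5921 0.1827 0.028 ] [0.0389 0.0221]
hf [0.5006 0.1752 0.06  ] [-0.0502  0.    ]
centre [-0.002  -0.0443] slopes,z [-0.0016  0.0012  0.1299] std 0.0006760420695091492
centre [ 0.0015 -0.1064] slopes,z [0.003  0.8207 0.2753] std 0.008739557160824332
tcp B [ 0.00154088 -0.10432718] 0.2404728195141523
```

Run:
```python
from h import *
for f in ("w2","w3"):
  Z=np.load(f+".npz");c=dict(intrinsics=Z['K'],world_from_camera=Z['T']);W=cloud("w",Z['d'],c)
  for y in range(290,570,15):
    v=int(y*.64);w=np.nanmedian(W[v:v+2,245:262].reshape(-1,3),0);print(f,y,np.round(((w-HINGE)@yb,w[2]),4))
  v=int(490*.64)
  for x in range(310,490,25):
    u=int(x*.64);w=np.nanmedian(W[v:v+3,u:u+3].reshape(-1,3),0);print("  x",np.round(((w-HINGE)@xb,w[2]),4))
```

```text
w2 290 [-0.0732  0.1326]
w2 305 [-0.0739  0.1481]
w2 320 [-0.0751  0.1576]
w2 335 [-0.0765  0.1673]
w2 350 [-0.0777  0.1756]
w2 365 [-0.0791  0.1818]
w2 380 [-0.0804  0.1881]
w2 395 [-0.0825  0.1915]
w2 410 [-0.0843  0.1954]
w2 425 [-0.0859  0.2001]
w2 440 [-0.0899  0.1996]
w2 455 [-0.0945  0.1988]
w2 470 [-0.0986  0.1984]
w2 485 [-0.1037  0.1975]
w2 500 [-0.1086  0.197 ]
w2 515 [-0.1132  0.1964]
w2 530 [-0.1186  0.1958]
w2 545 [-0.1238  0.1947]
w2 560 [-0.1298  0.1938]
  x [-0.0192  0.197 ]
  x [-0.0129  0.1971]
  x [-0.0071  0.1975]
  x [-0.0011  0.1976]
  x [0.005  0.1975]
  x [0.0112 0.1975]
  x [0.0172 0.1974]
  x [0.0232 0.1978]
w3 290 [-0.1168  0.06  ]
w3 305 [-0.0743  0.2253]
w3 320 [-0.0755  0.2357]
w3 335 [-0.0766  0.2461]
w3 350 [-0.0778  0.2544]
w3 365 [-0.0786  0.2617]
w3 380 [-0.08    0.2679]
w3 395 [-0.0822  0.2711]
w3 410 [-0.0822  0.2787]
w3 425 [-0.0859  0.279 ]
w3 440 [-0.0899  0.2785]
w3 455 [-0.0944  0.2781]
w3 470 [-0.0986  0.2775]
w3 485 [-0.1033  0.2771]
w3 500 [-0.1083  0.2766]
w3 515 [-0.1128  0.2762]
w3 530 [-0.1182  0.2756]
w3 545 [-0.1228  0.2752]
w3 560 [-0.1285  0.2745]
  x [-0.0191  0.2767]
  x [-0.0131  0.2768]
  x [-0.0072  0.2768]
  x [-0.001   0.2771]
  x [0.005  0.2768]
  x [0.0112 0.277 ]
  x [0.0171 0.2773]
  x [0.0232 0.2772]
```

```bash
cat >> h.py <<'E'
SET=np.array([-.0017,-.0443])
B=lambda w:np.array([(w-HINGE)@xb,(w-HINGE)@yb])
def Wd(b,z): return HINGE+b[0]*xb+b[1]*yb+np.array([0,0,z])
def goto(t,feed=.1,R=None,n=1,tol=.0006,**k):
    """line to t, then correct the standing error"""
    t=np.array(t,float);cmd=t.copy();line_to(cmd,R,feed=feed)
    for i in range(n):
        e=t-np.array(read_tcp_pos())
        if np.linalg.norm(e)<tol: break
        cmd=cmd+e; line_to(cmd,feed=.03)
    return cmd
E
python3 - <<'E'
from h import *
from scipy.spatial.transform import Rotation as Ro
R=Ro.from_rotvec(-.106*xb).as_matrix()@down(xb)
t=[-.001,-.1046]
cmd=goto(Wd(t,.135),R=R,n=2)
print(B(np.array(read_tcp_pos())),read_tcp_pos(),read_t())
c=calibration("wrist");p,d=camera("wrist");np.savez("w4.npz",p=p,d=d,T=c["world_from_camera"],K=c["intrinsics"])
cv2.imwrite("pics/w4.png",cv2.resize(p[:,:,::-1],(800,600),interpolation=cv2.INTER_CUBIC))
W=cloud("w",d,c)
for y in range(425,565,30):
    v=int(y*.64);w=np.nanmedian(W[v:v+2,245:262].reshape(-1,3),0);print(np.round((*B(w),w[2]),4))
E
```

```text
[-0.00123565 -0.10453613] [0.53224194 0.06410477 0.13473782] 10.225
[-0.0016 -0.0823  0.1709]
[-0.0016 -0.0907  0.1708]
[-0.0016 -0.0999  0.1707]
[-0.0016 -0.1093  0.1707]
[-0.0016 -0.1197  0.1707]
```

View pics/w4.png

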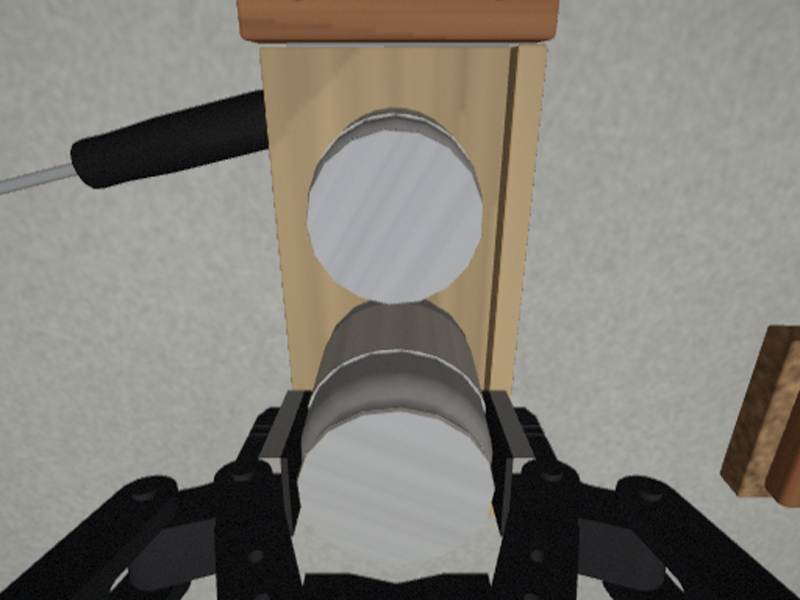

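Run:
```python
from h import *
cmd=Wd([-.0008,-.1046],.135)
P=np.array(read_tcp_pos())
line_to(P-[0,0,.033],feed=.1)
f0=np.array(read_contact_force())
P2=np.array(read_tcp_pos());print(B(P2),P2[2])
# current standing error: command = P2 + small
hit=line_to(np.array([P2[0],P2[1],P2[2]-.014]),feed=.03,contact_N=4)
print(hit,read_tcp_pos(),np.array(read_contact_force())-f0)
gripper_to(.075)
print(read_gripper_width(),read_tcp_pos(),np.array(read_contact_force()),read_t())
P=np.array(read_tcp_pos());line_to(P+[0,0,.13],feed=.2)
c=calibration("wrist");p,d=camera("wrist");np.savez("w5.npz",p=p,d=d,T=c["world_from_camera"],K=c["intrinsics"])
cv2.imwrite("pics/w5.png",cv2.resize(p[:,:,::-1],(800,600),interpolation=cv2.INTER_CUBIC))
```

```text
[-0.00124938 -0.10472676] 0.10168981635172979
True [0.53289726 0.064047   0.09356978] [1.16215983 0.95968942 3.03751111]
0.0748316317099428 [0.53218355 0.06405707 0.09335873] [ 0.5383723   0.11570068 -0.09385413] 11.475
```

View pics/w5.png

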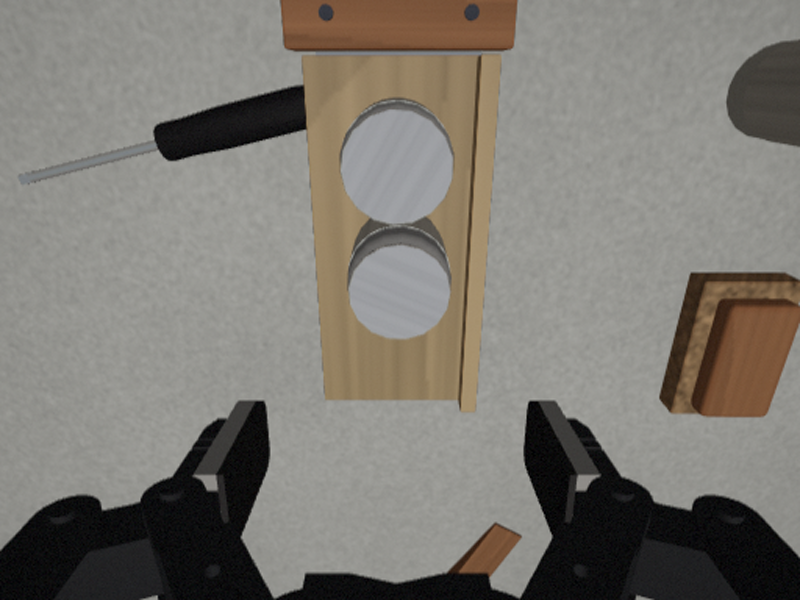

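Run:
```python
from h import *
Z=np.load("w5.npz");c=dict(intrinsics=Z['K'],world_from_camera=Z['T']);W=cloud("w",Z['d'],c)
for nm,u,v,z in (("set",397,167,.13),("placed",399,291,.13),("free f",326,400,.06),("free lip",475,411,.074),("s",326,13,.028),("s",471,13,.028)):
    w=at_z("w",(u+.5)*.64-.5,(v+.5)*.64-.5,z,c);print(nm,B(w).round(4),np.round(W[int(v*.64),int(u*.64),2],4))
gripper_to(.085)
c2=np.array([.4845,.4215,0]);R=down(xb)
P=np.array(read_tcp_pos()); 
move_ptp(c2+[0,0,.25],R)
goto(c2+[0,0,.12],feed=.25,n=2)
print(read_tcp_pos(),read_t())
P=np.array(read_tcp_pos())
line_to(c2+[0,0,.032],feed=.12); print(read_tcp_pos(),read_contact_force())
gripper_to(.045); print(read_gripper_width(),read_tcp_pos())
line_to(c2+[0,0,.26],feed=.25)
print(read_t(),read_contact_force(),read_gripper_width())
```

```text
set [-0.0018 -0.045 ] 0.1305
placed [-0.0008 -0.1017] 0.1307
free f [-0.0495 -0.2099] -0.0016
free lip [ 0.0492 -0.2088] 0.0011
s [-0.0409  0.0216] 0.0289
s [0.0388 0.0217] 0.029
[0.48433619 0.42107141 0.11906588] 15.1083
[0.48490215 0.42171873 0.03266391] [0.45006392 0.26167041 0.0719435 ]
0.05017856978289255 [0.4847802  0.42179526 0.03311887]
17.4833 [ 0.47789919 -0.30669881 -2.32350605] 0.04964773096816677
```

Run:
```python
from h import *
R=down(xb)
move_ptp(Wd([-.001,-.16],.26),R)
goto(Wd([-.001,-.16],.2),n=2)
print(B(np.array(read_tcp_pos())),read_tcp_pos()[2],read_t())
c=calibration("wrist");p,d=camera("wrist");np.savez("w6.npz",p=p,d=d,T=c["world_from_camera"],K=c["intrinsics"])
cv2.imwrite("pics/w6.png",cv2.resize(p[:,:,::-1],(800,600),interpolation=cv2.INTER_CUBIC))
W=cloud("w",d,c)
for y in range(290,570,20):
    v=int(y*.64);w=np.nanmedian(W[v:v+2,245:262].reshape(-1,3),0);print(y,np.round((*B(w),w[2]),4))
```

```text
[-0.00074265 -0.1599315 ] 0.20037502036361948 19.7667
290 [-0.0013 -0.1608  0.06  ]
310 [-0.0011 -0.1338  0.178 ]
330 [-0.0011 -0.1333  0.1987]
350 [-0.0011 -0.134   0.2126]
370 [-0.0011 -0.1344  0.2242]
390 [-0.0011 -0.137   0.2298]
410 [-0.0011 -0.1385  0.2371]
430 [-0.0011 -0.1437  0.2371]
450 [-0.0011 -0.1491  0.2371]
470 [-0.0011 -0.1543  0.2372]
490 [-0.0012 -0.1602  0.237 ]
510 [-0.0011 -0.1661  0.237 ]
530 [-0.0011 -0.1722  0.237 ]
550 [-0.001  -0.1784  0.237 ]
```

View pics/w6.png

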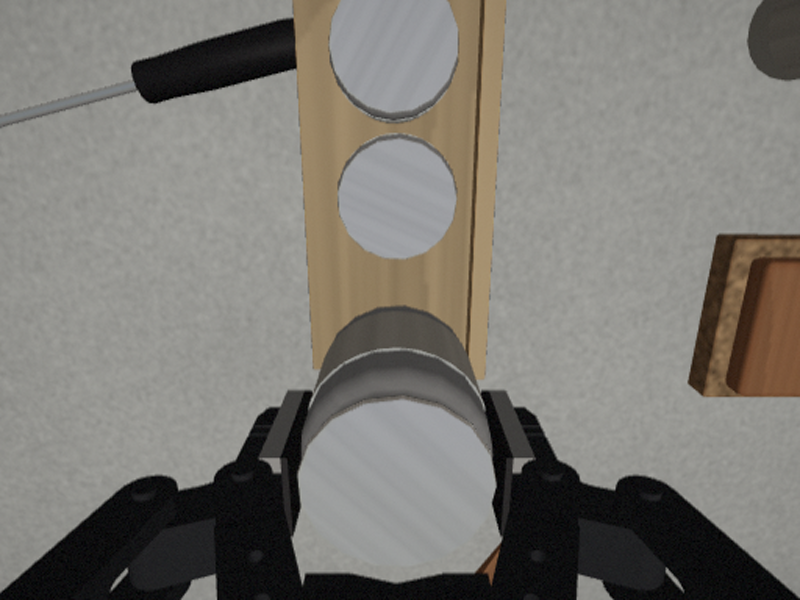

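Run:
```python
from h import *
P=np.array(read_tcp_pos())
line_to(P-[0,0,.08],feed=.15)
goto(Wd([-.001,-.16],.106),n=1,feed=.08)
P2=np.array(read_tcp_pos());print(B(P2),P2[2])
hit=line_to(P2-[0,0,.018],feed=.03,contact_N=4)
print(hit,read_tcp_pos())
gripper_to(.075)
P=np.array(read_tcp_pos());line_to(P+[0,0,.13],feed=.2)
c=calibration("wrist");p,d=camera("wrist");np.savez("w7.npz",p=p,d=d,T=c["world_from_camera"],K=c["intrinsics"])
cv2.imwrite("pics/w7.png",cv2.resize(p[:,:,::-1],(800,600),interpolation=cv2.INTER_CUBIC))
print(read_t())
```

```text
[-0.00102391 -0.16004357] 0.10611039434256014
True [0.52368419 0.00936549 0.09301902]
22.525
```

View pics/w7.png

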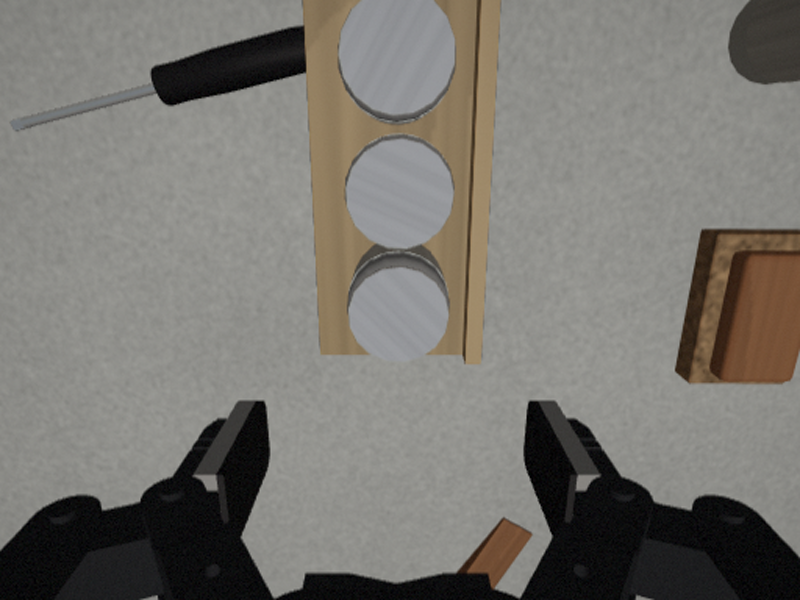

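Run:
```python
from h import *
Z=np.load("w7.npz");c=dict(intrinsics=Z['K'],world_from_camera=Z['T'])
for u,v in ((397,58),(399,192),(398,313)): 
    w=at_z("w",(u+.5)*.64-.5,(v+.5)*.64-.5,.13,c);print(B(w).round(4))
gripper_to(.06)
wx=np.array([.741,-.671,0]);wx/=np.linalg.norm(wx);wd=np.array([-wx[1],wx[0],0])
o=np.array([.48,-.357,.0])
move_ptp(o-.03*wd+[0,0,.16],down(wx))
print(read_tcp_pos(),read_t())
c=calibration("wrist");p,d=camera("wrist");np.savez("w8.npz",p=p,d=d,T=c["world_from_camera"],K=c["intrinsics"])
cv2.imwrite("pics/w8.png",cv2.resize(p[:,:,::-1],(800,600),interpolation=cv2.INTER_CUBIC))
```

```text
[-0.0019 -0.0481]
[-0.001  -0.1018]
[-0.0013 -0.1581]
[ 0.46087781 -0.37802301  0.16010664] 24.3
```

View pics/w8.png

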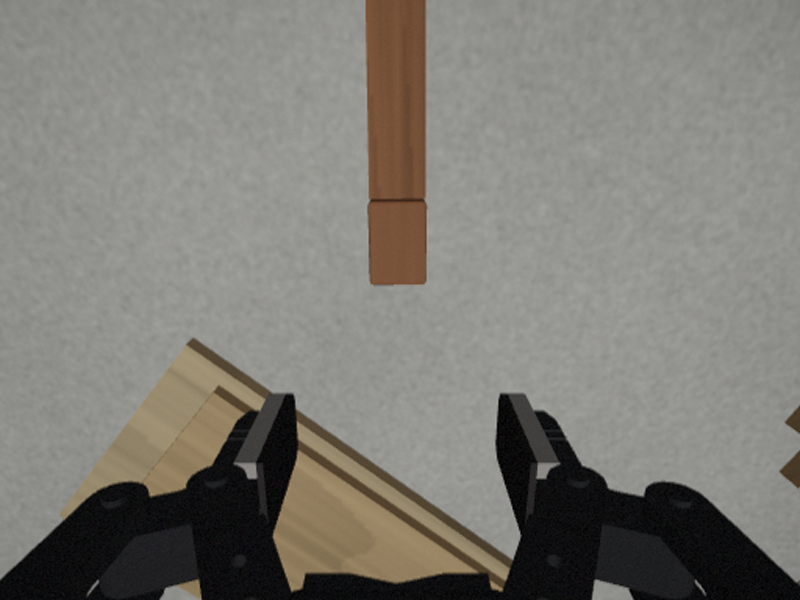

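Run:
```python
from h import *
Z=np.load("w8.npz");c=dict(intrinsics=Z['K'],world_from_camera=Z['T']);W=cloud("w",Z['d'],c)
g=lambda u,v,z:at_z("w",(u+.5)*.64-.5,(v+.5)*.64-.5,z,c)
cs=[g(369,201,.036),g(426,201,.036),g(370,284.5,.036),g(426,284.5,.036)]
o=sum(cs)/4;print("origin",o.round(4)); print([np.linalg.norm(a-b).round(4) for a,b in((cs[0],cs[1]),(cs[0],cs[2]))])
dr=(cs[0]+cs[1]-cs[2]-cs[3])/2;print(np.degrees(np.arctan2(dr[1],dr[0])))
zr=lambda t:.0028
l0,l1=g(367,5,.012),g(368.5,195,.022);r0,r1=g(425,5,.012),g(426,195,.022);dd=(l0+r0-l1-r1);print(np.degrees(np.arctan2(dd[1],dd[0])))
for u,v in ((398,243),(398,205),(398,195),(397,20),(200,400),(110,450)):print(W[int(v*.64),int(u*.64)].round(4))
```

```text
origin [ 0.4802 -0.3569  0.036 ]
[np.float64(0.0288), np.float64(0.0437)]
48.40387741227769
48.426710631538164
[ 0.4805 -0.3561  0.0364]
[ 0.4933 -0.342   0.0357]
[ 0.4961 -0.3389  0.0228]
[ 0.5526 -0.276   0.0101]
[ 0.3195 -0.3514  0.0116]
[ 0.2492 -0.3362  0.0121]
```

Run:
```python
from h import *
a=np.radians(48.4);wd=np.array([np.cos(a),np.sin(a),0]);wx=np.array([np.sin(a),-np.cos(a),0])
o=np.array([.4802,-.3569,0])
goto(o+[0,0,.06],R=down(wx),feed=.2,n=2)
print(read_tcp_pos(),read_t())
P=np.array(read_tcp_pos())
hit=line_to(P-[0,0,.052],feed=.08,contact_N=8); print(hit,read_tcp_pos(),read_contact_force())
gripper_to(.02)
print(read_gripper_width(),read_tcp_pos(),read_contact_force(),read_t())
c=calibration("wrist");p,d=camera("wrist");np.savez("w9.npz",p=p,d=d,T=c["world_from_camera"],K=c["intrinsics"])
cv2.imwrite("pics/w9.png",cv2.resize(p[:,:,::-1],(800,600),interpolation=cv2.INTER_CUBIC))
```

```text
[ 0.4803008  -0.35669946  0.05997097] 25.275
False [ 0.48035517 -0.35689835  0.0081555 ] [0.63335458 0.40234287 0.13411144]
0.028968959194190957 [ 0.48060773 -0.35686283  0.00856334] [-0.50014154  1.97425744  6.10020427] 26.45
```

View pics/w9.png

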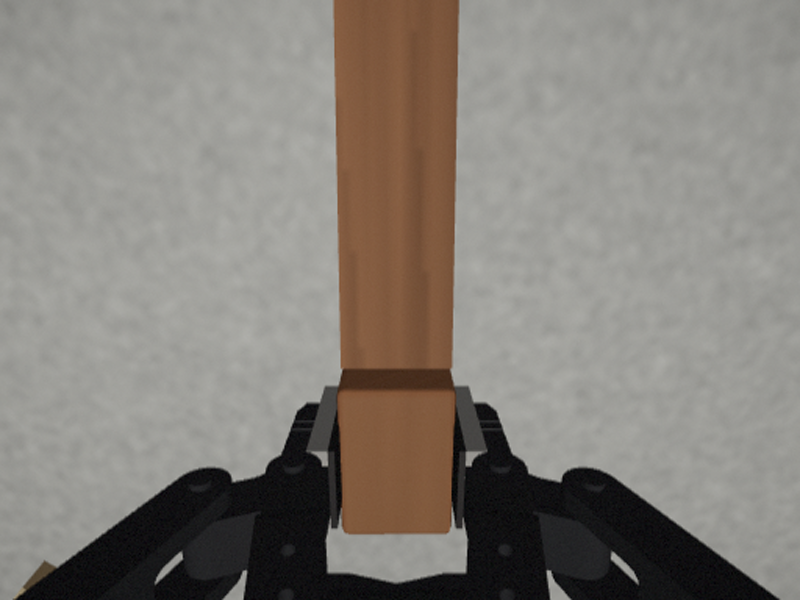

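Run:
```python
from h import *
P=np.array(read_tcp_pos())
line_to(P+[0,0,.005],feed=.03); print(read_contact_force())
R=down(xb)
t=Wd([-.0005,-.402],.0135)
goto(t,R=R,n=2,feed=.1)
P=np.array(read_tcp_pos());print(B(P),P[2],read_t(),read_contact_force())
Rm=np.array(read_orientation());print("yaw err",np.degrees(np.arctan2(Rm[1,1],Rm[0,1]))-np.degrees(YB))
c=calibration("wrist");p,d=camera("wrist");np.savez("w10.npz",p=p,d=d,T=c["world_from_camera"],K=c["intrinsics"])
cv2.imwrite("pics/w10.png",cv2.resize(p[:,:,::-1],(800,600),interpolation=cv2.INTER_CUBIC))
```

```text
[ 1.07951776 -0.53318501 -1.18675189]
[-0.00054414 -0.4015324 ] 0.013450426997471586 28.5083 [ 0.53278163 -0.91622146 -0.93071758]
yaw err -0.022465113622256894
```

View pics/w10.png

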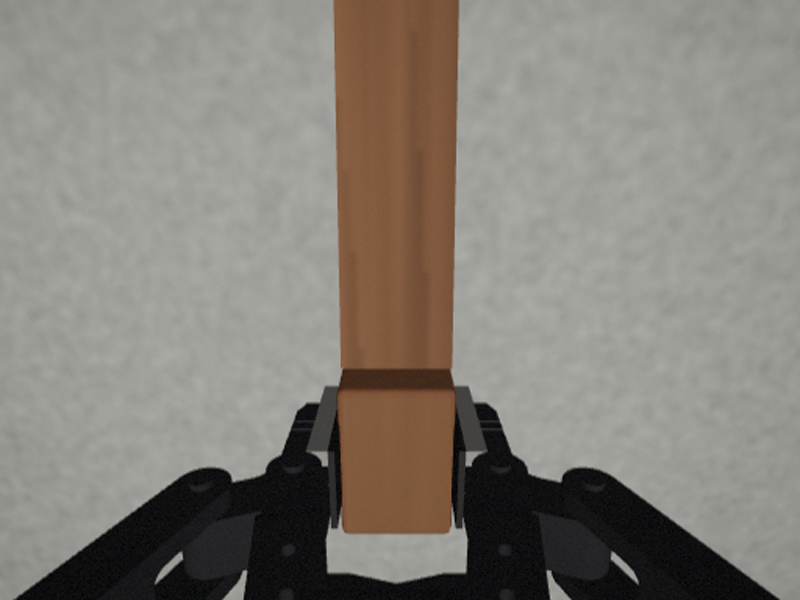

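Run:
```python
from h import *
P=np.array(read_tcp_pos())
hit=line_to(P-[0,0,.008],feed=.02,contact_N=3);print(hit,read_tcp_pos()[2],read_contact_force())
z=read_tcp_pos()[2]
line_to(Wd([-.0005,-.36],z),feed=.08)
P=np.array(read_tcp_pos());print(B(P),P[2],read_contact_force(),read_t())
for n in ("scene","top"):
    p,d=camera(n);np.savez(n+"b.npz",p=p,d=d)
p=np.load("sceneb.npz")['p'];cv2.imwrite("pics/sb.png",cv2.resize(np.clip(p[120:220,160:300,::-1]*1.6,0,255).astype('uint8'),None,fx=5.7,fy=5.7,interpolation=cv2.INTER_CUBIC))
```

```text
True 0.008284524325583482 [-0.79558606 -0.03883128  8.21054943]
[-2.66921109e-04 -3.57537395e-01] 0.008292165597860366 [0.76022872 3.04618848 7.49289677] 29.5583
```

View pics/sb.png

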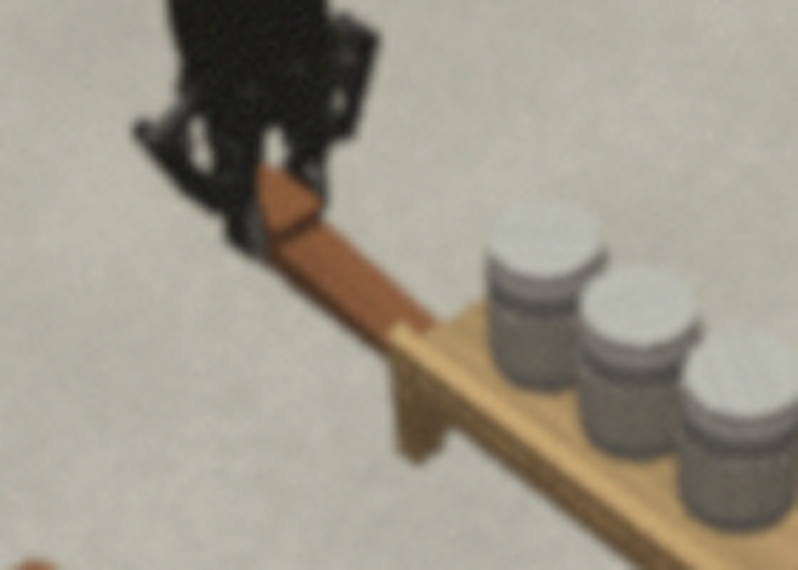

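```bash
cat >> h.py <<'E'
def endz(d,n="scene"):
    W=cloud(n,d);w=W.reshape(-1,3);bx=(w-HINGE)@xb;by=(w-HINGE)@yb
    out=[]
    for y0,y1 in((-.206,-.19),(-.13,-.1)):
        m=(by>y0)&(by<y1)&(w[:,2]>.045)&(w[:,2]<.09)&(bx>-.045)&(bx<-.02)
        out+= [m.sum(),np.round(np.median(w[m,2]),5),np.round(w[m,2].mean(),5)]
    return out
E
python3 - <<'E'
from h import *
print(endz(np.load("scene0.npz")['d']),endz(np.load("sceneb.npz")['d']))
z=read_tcp_pos()[2]
for y in (-.335,-.32):
    line_to(Wd([-.0007,y],z),feed=.04)
    P=np.array(read_tcp_pos());p,d=camera("scene");print(y,B(P),P[2],read_contact_force(),read_t(),endz(d))
np.savez("scenec.npz",p=p,d=d)
E
```

```text
[np.int64(40), np.float64(0.05986), np.float64(0.06001), np.int64(55), np.float64(0.05963), np.float64(0.05962)] [np.int64(0), np.float64(nan), np.float64(nan), np.int64(0), np.float64(nan), np.float64(nan)]
-0.335 [-0.00059953 -0.33402096] 0.00828934997046274 [1.09198568 2.42826846 3.4969525 ] 30.4833 [np.int64(0), np.float64(nan), np.float64(nan), np.int64(0), np.float64(nan), np.float64(nan)]
-0.32 [-0.00072196 -0.31972333] 0.00830716124369418 [ 0.24214993 -1.08178969  4.0494427 ] 31.0583 [np.int64(0), np.float64(nan), np.float64(nan), np.int64(0), np.float64(nan), np.float64(nan)]
  return _methods._mean(a, axis=axis, dtype=dtype,
  ret = ret.dtype.type(ret / rcount)
h.py:40: RuntimeWarning: Mean of empty slice.
  out+= [m.sum(),np.round(np.median(w[m,2]),5),np.round(w[m,2].mean(),5)]
```

```bash
sed -i 's/(w\[:,2\]<.09)&(bx>-.045)&(bx<-.02)/(w[:,2]<.09)\&(w[:,2]>.066)\&(bx>.036)\&(bx<.052)/' h.py
python3 - <<'E' 2>&1 | grep -v Warn
from h import *
for f in ("scene0","sceneb","scenec"): print(endz(np.load(f+".npz")['d']))
p=np.load("scenec.npz")['p']
cv2.imwrite("pics/sc.png",cv2.resize(np.clip(p[120:220,160:300,::-1]*1.6,0,255).astype('uint8'),None,fx=5.7,fy=5.7,interpolation=cv2.INTER_CUBIC))
E
```

```text
[np.int64(22), np.float64(0.07331), np.float64(0.07311), np.int64(53), np.float64(0.0736), np.float64(0.07303)]
[np.int64(28), np.float64(0.07288), np.float64(0.0717), np.int64(56), np.float64(0.07313), np.float64(0.07251)]
[np.int64(27), np.float64(0.07518), np.float64(0.07421), np.int64(60), np.float64(0.07422), np.float64(0.07358)]
```

View pics/sc.png

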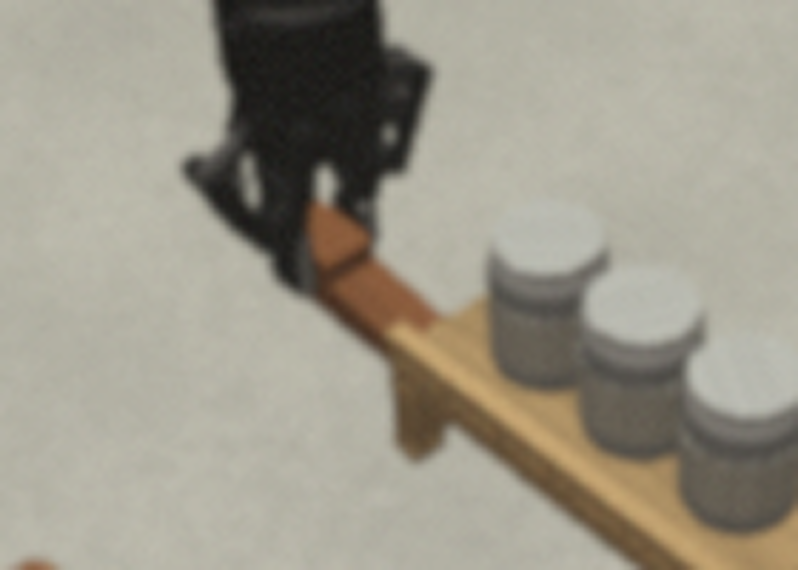

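```bash
python3 - <<'E' 2>&1 | grep -v Warn
from h import *
z=read_tcp_pos()[2]
line_to(Wd([-.0007,-.3025],z),feed=.03); dwell(.4)
P=np.array(read_tcp_pos());p,d=camera("scene");print(B(P),P[2],read_contact_force(),read_wrist_torque(),read_gripper_width(),read_t(),endz(d))
zs=[endz(camera("scene")[1]) for _ in range(5)];print(np.mean(zs,0))
np.savez("scened.npz",p=p,d=d)
cv2.imwrite("pics/sd.png",cv2.resize(np.clip(p[120:220,160:300,::-1]*1.6,0,255).astype('uint8'),None,fx=5.7,fy=5.7,interpolation=cv2.INTER_CUBIC))
c=calibration("wrist");p,d=camera("wrist");np.savez("w11.npz",p=p,d=d,T=c["world_from_camera"],K=c["intrinsics"])
cv2.imwrite("pics/w11.png",cv2.resize(p[:,:,::-1],(800,600),interpolation=cv2.INTER_CUBIC))
E
```

```text
[-0.00071489 -0.30285697] 0.008289982516819429 [-0.16325471 -5.53881932  4.25831167] [-1.0505825   0.0027486  -0.04396355] 0.02945814013267991 32.2417 [np.int64(29), np.float64(0.07835), np.float64(0.07679), np.int64(60), np.float64(0.07567), np.float64(0.07452)]
[30.6       0.077362  0.075746 62.6       0.075468  0.074166]
```

View pics/sd.png

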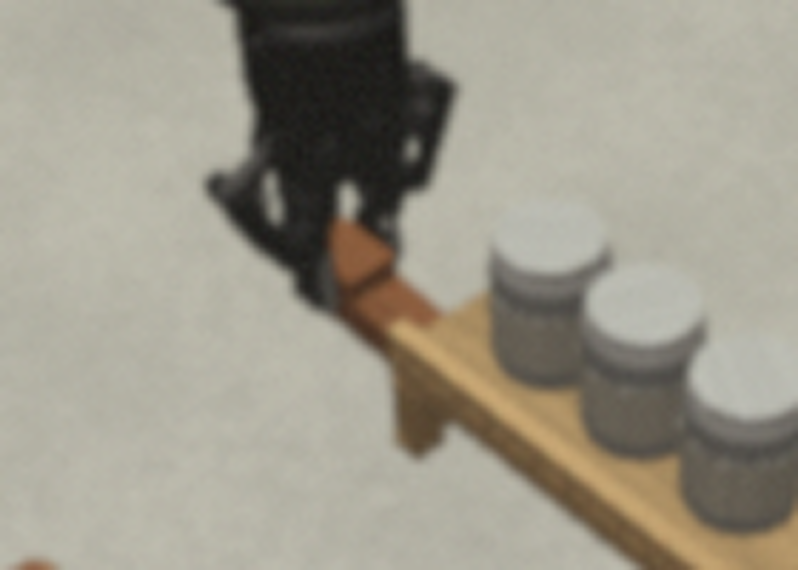

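View pics/w11.png

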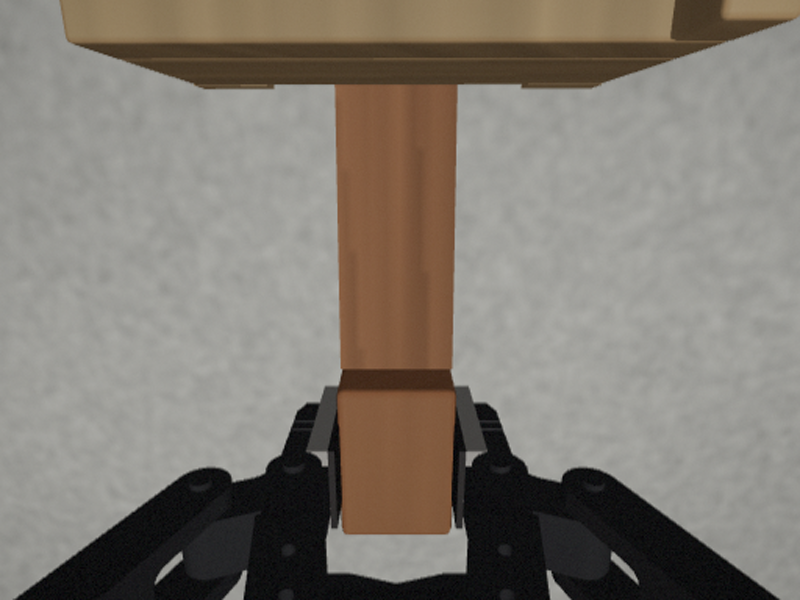

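Run:
```python
from h import *
print(np.abs(read_qd()).max(),read_contact_force(),B(np.array(read_tcp_pos())),read_t())
job_done()
```

```text
0.062197609539749864 [ 0.79918742 -5.39416591  3.4731545 ] [-0.00070098 -0.30285992] 32.5417
the job is handed in; nothing more can be done
```

I placed both loose cans on the deck beside the third. I then pushed the wedge about 69 mm past the shelf's outer face and handed the job in at 32.5 s, still gripping the wedge. The hand-in reports no verdict.

**Cans:** Measured after the second placing, all three were within 2 mm of the deck's middle line, about 54 to 58 mm between centres. I did not re-measure them after the lift; the last scene picture shows them upright and in line.

**Wedge and shelf:**
- **Lift:** The free end came up about 4.5 mm by camera depth, against 4.9 mm expected from the wedge position. Single readings ranged from about 4.5 to 5.5 mm.
- **Forces:** The last reading was about 5 N along the push and 3.5 N upward on the tool.
- **Contact:** In the last wrist picture the block had not slipped in the fingers, and the gripper was clear of the shelf.

**What went wrong on the way:** Carrying the first can, I came in too low. It caught can_set and tilted it about 0.3 rad, which is under the 0.6 rad limit. I lifted slowly and can_set rocked back upright, then measured within 2 mm of the middle line. The held can had turned about 6° in the grip, so I tilted the tool to set it down level.

I did not measure whether the bystanders moved, but the screwdriver and sanding block look undisturbed in the pictures.

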